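# Line up the espresso cups with a straightedge and slide their tray into the cup bay

## Robot

A 6-joint arm with a two-finger parallel gripper is mounted at the origin on the work surface. World frame = base frame: x ahead of the robot, y to its left, z up, the work surface at z = 0. Lengths are in mm, angles in rad, forces in N, time in s.
With the tool pointing down it reaches from about 275 to 825 mm from the base axis. Payload 5.2 kg.
Tool frame: the origin (TCP) lies on the centre line of the jaws, within the pads' length; the fingertips stand 19 mm ahead of it and the grasp point (between the pads) is the TCP; y points along the fingers, z is the direction in which the jaws open and shut, and the axes are right-handed (so a half turn about y gives the same grasp; the last joint's range is limited). The gripper opens to 93 mm and grips with 3 to 60 N. Pads are 15 mm wide; open, the fingers measure 128 mm over their backs; the gripper's body (75 mm by 188 mm) begins 65 mm behind the grasp point.
Start: joints at [1.069, 0.259, 1.535, -0, 1.348, -0.203], TCP at [161.883, 525.641, 237.653] pointing down, gripper open.
Joint ranges: [-3.14, 3.14], [-0.91, 2.08], [0.19, 2.58], [-1.22, 4.36], [0.22, 2.71], [-3.12, 3.12]. Speed limits (rad/s): [2.57, 2.57, 3.14, 3.14, 3.14, 3.14].

## Interface

Orientations are given as a rotation vector (axis times angle).
In Python, from bench import * gives the robot as it stands. Calls block until the motion is done:
- move_ptp(position, orientation): joint-space move of the TCP to a pose.
- move_straight(position, orientation=None, feed=150): straight line of the TCP; orientation=None keeps the orientation; feed is the mean speed in mm/s.
- set_joints(angles): joint-space move.
- gripper_open() and close(grasp_force=None): open the fingers fully, or close them until they stop; grasp_force is the grip in N (None keeps the last).
- sleep(seconds).
- ik(position, orientation): joint angles nearest the present ones, or None.
- capture(name): name is "scene" or "side" or "wrist"; returns a dict with "color" (480x640x3 uint8, red, green, blue), "fx", "fy", "cx", "cy" (pixels), "D" ([k1, k2, p1, p2, k3] as OpenCV has them; the pictures are not rectified), "extrinsics" (4x4, takes a point from world to camera coordinates). Camera axes: x right, y up, looking along -z (the intrinsics and any distortion apply to the point x, -y, -z); pixel columns grow to the right and rows downward; lengths in mm; the calibration is good to about 2 mm. A picture is of the moment at which its call begins. There is no depth.
A pose or a line that the arm cannot do raises Unreachable and nothing moves.
- finish_job(): hands the job in, once; it reports no verdict.
Readings, each from a call of its own:
- get_t(): time.
- get_q(): joint angles.
- get_joint_vel(): joint speeds.
- get_effort(): joint torques, N m.
- get_tool_pos(): TCP position.
- get_tcp_rot(): TCP orientation.
- get_force(): force on the tool from outside, world axes, zero at the start.
- get_wrist_torque(): the same for the moment, N m.
- get_finger_gap(): finger opening in mm.
Only numpy, scipy, OpenCV 4.12 (cv2) and the standard library are available. Lean on these libraries where they do the work, as an engineer would, in place of code of your own. Each camera call takes 0.05 s, during which the arm holds its last target.

## Task

Take the straightedge by its orange grip and push the four upside-down espresso cups on the wooden tray away from you with it, until they stand in one straight row just past the black stripe, the near side of every cup's rim at the stripe; never touch the cups with the gripper. Then slide the tray, with the cups still in their row, straight ahead into the bay of the low cabinet until it meets the back, and stand the straightedge back on its black mat, wholly on the mat. Leave the milk jug, tamper and sugar jar on the board alone.

Things in the scene. Friction and masses are not known exactly. Their poses are not given: they have to be found in the camera images.
- tray: Loose flat wooden tray, 180 mm (its x) by 330 mm (its y), 0.45 kg, floor 8 mm thick, open at front (-x) and back (+x); side rims along x, 6 mm wide, rise 6 mm above the floor (14 mm above the counter). Origin: centre of the underside; +x points away from the robot, to the bay. It starts just in front of the bay, up to 12 mm off its centre line and 0.06 rad askew.
- tray_stripe (a point): Middle of the black stripe, 4 mm wide, that runs along the tray's y at tray x = +9 mm, on the tray floor (8 mm above the underside). Axes as the tray. A cup whose near rim lies at the stripe has its centre 31 mm beyond it, at tray x = +40 mm.
- cup0: Loose white ceramic espresso cup without handle, standing upside down on the tray: 58 mm high, radius 31 mm from its rim up to 26 mm, narrower above; 90 g. Origin: centre of its underside (rim, on the tray floor, 8 mm above the counter); z up, yaw means nothing. The four stand about 72 mm apart along the tray's y, at uneven tray x from -45 to +15 mm.
- cup1: Loose blue ceramic espresso cup without handle, standing upside down on the tray: 58 mm high, radius 31 mm from its rim up to 26 mm, narrower above; 90 g. Origin: centre of its underside (rim, on the tray floor, 8 mm above the counter); z up, yaw means nothing. The four stand about 72 mm apart along the tray's y, at uneven tray x from -45 to +15 mm.
- cup2: Loose white ceramic espresso cup without handle, standing upside down on the tray: 58 mm high, radius 31 mm from its rim up to 26 mm, narrower above; 90 g. Origin: centre of its underside (rim, on the tray floor, 8 mm above the counter); z up, yaw means nothing. The four stand about 72 mm apart along the tray's y, at uneven tray x from -45 to +15 mm.
- cup3: Loose blue ceramic espresso cup without handle, standing upside down on the tray: 58 mm high, radius 31 mm from its rim up to 26 mm, narrower above; 90 g. Origin: centre of its underside (rim, on the tray floor, 8 mm above the counter); z up, yaw means nothing. The four stand about 72 mm apart along the tray's y, at uneven tray x from -45 to +15 mm.
- bay: Fixed low dark wooden cabinet, 420 mm wide (y), 220 mm deep (x), 88 mm high, roofed, saucers on the rear of the roof (to 135 mm). Its bay opens towards the robot (-x) and has no floor: the tray slides on the counter. Origin: middle of the mouth, at counter level; +x points into the bay. Inside 78 mm high, 130 mm deep; smooth steel side walls 340 mm apart from x = 60 mm on, flaring to about 376 mm at x = 0.
- bay_back (a point): Middle of the foot of the bay's back wall, at bay x = +130 mm. The fully home tray meets this wall with its back edge: tray origin at bay x = +40 mm, y = 0, with the tray's front 50 mm standing out of the mouth.
- straightedge: Loose straightedge, 0.35 kg: aluminium bar 300 mm long (its x), 36 mm deep (its y), 22 mm high, with an upright orange square grip post in the middle, 26 by 26 mm (sides along x and y), up to 130 mm. Both long sides (y = +18 and -18 mm) are straight and alike. Origin: centre of the underside. Starts standing lengthwise on the mat. Friction on tray and cups: about 0.6.
- straightedge_grip (a point): Point inside the orange post, on its axis, 112 mm above the straightedge's underside: a good place to grip from above.
- straightedge_end_a (a point): Middle of the straightedge's end at its +x, at underside level (150 mm from its origin).
- straightedge_end_b (a point): Middle of the straightedge's end at its -x, at underside level (150 mm from its origin).
- mat: Fixed black rubber mat, 340 mm (its x) by 120 mm (its y), 3 mm thick, on the left or the right of the tray; the straightedge's place. Origin: centre of the underside.
- board: Fixed light wooden board of the mat's size, 10 mm thick, on the other side (right or left); milk jug, tamper and sugar jar stand on it. Leave alone. Origin: centre of the underside.
- milk_jug: Steel milk jug with handle, radius 36 mm, 90 mm high, on the board. Leave alone. Origin: centre of the underside.
- sugar_jar: Amber jar, radius 32 mm, 85 mm high, on the board. Leave alone. Origin: centre of the underside.
- tamper: Dark steel tamper, radius 28 mm, 84 mm high, on the board between jug and jar. Leave alone. Origin: centre of the underside.
There are look-alikes about, which are no part of the job. Leave any green or red look-alike of the cup0 alone.

How it is judged:
By the outcome, as a careful person would: the job done as asked, in the order asked, and still so for the second after the job is handed in, with the robot touching nothing.
It also fails if it takes over 72 s, if anything falls off the work surface, if the arm or the gripper's body presses on something with over 40 N, if the wrist force passes 120 N, or if a joint passes its speed limit or range.

## Working session

There is one attempt and no reset: what is moved stays moved. The work goes in short steps, each a Python script; the robot and the scene stay as the last script left them, time stands still between calls to the robot, and variables do not carry over. Pictures are saved under pics/ and viewed, and the job is handed in when it is done.

```bash
ls; mkdir -p pics
cat > h.py <<'E'
from bench import *
import numpy as np, cv2
from scipy.spatial.transform import Rotation as R
def snap(name,fn):
    c=capture(name); cv2.imwrite(fn,c["color"][:,:,::-1]); 
    import pickle; pickle.dump({k:np.array(v) for k,v in c.items()},open(fn.replace('.png','.pkl'),'wb'))
    return c
def load(fn):
    import pickle; return pickle.load(open(fn,'rb'))
def K(c): return np.array([[c["fx"],0,c["cx"]],[0,c["fy"],c["cy"]],[0,0,1.]],float)
def ray2plane(c,uv,z):
    p=cv2.undistortPoints(np.array([[uv]],float),K(c),np.array(c["D"],float)).ravel()
    d=np.array([p[0],-p[1],-1.]); E=np.array(c["extrinsics"]); Rm=E[:3,:3]; t=E[:3,3]
    o=-Rm.T@t; d=Rm.T@d; return o+d*(z-o[2])/d[2]
def proj(c,P):
    E=np.array(c["extrinsics"]); q=(E[:3,:3]@np.atleast_2d(P).T).T+E[:3,3]
    q=q*[1,-1,-1]
    return cv2.projectPoints(q.reshape(-1,1,3),np.zeros(3),np.zeros(3),K(c),np.array(c["D"],float))[0].reshape(-1,2)
E
python3 - <<'E'
from h import *
for n in ["scene","side","wrist"]:
    c=snap(n,f"pics/{n}0.png"); E=np.array(c["extrinsics"]); print(n,c["fx"],c["D"],-E[:3,:3].T@E[:3,3])
print(get_tcp_rot(),get_t(),R.from_rotvec(get_tcp_rot()).as_matrix().round(3),get_force())
E
```

```text
pics
scene 597.2754069326354 [-0.1361872  0.         0.         0.         0.       ] [1008.59316678 -789.78803331 1160.42814674]
side 503.01552092212364 [-0.1345162  0.         0.         0.         0.       ] [516.73271291 836.40474381 947.88247051]
wrist 361.00742152878377 [-0.07360338  0.          0.          0.          0.        ] [ 85.2392315  549.58564706 383.12629493]
[-1.55932221  0.23493323 -0.23423435] 0.15 [[ 0.956 -0.001  0.294]
 [-0.294 -0.001  0.956]
 [-0.    -1.    -0.001]] [-0.5738726   0.42396969 -0.21891571]
```

View pics/scene0.png

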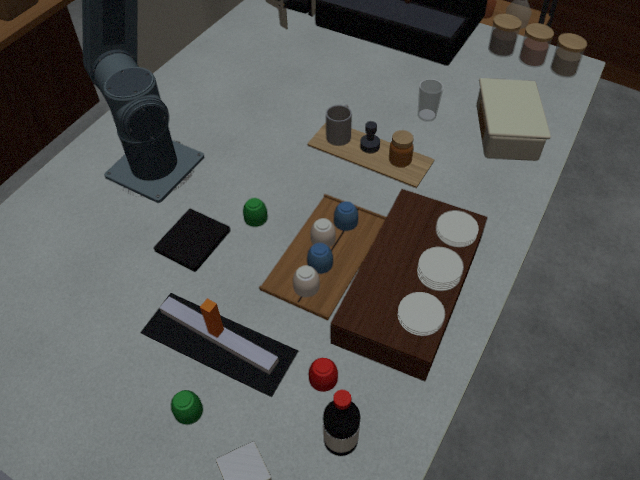

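View pics/side0.png

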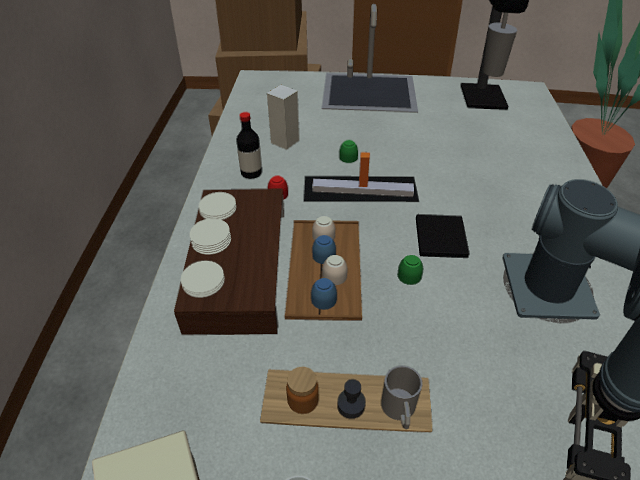

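View pics/wrist0.png

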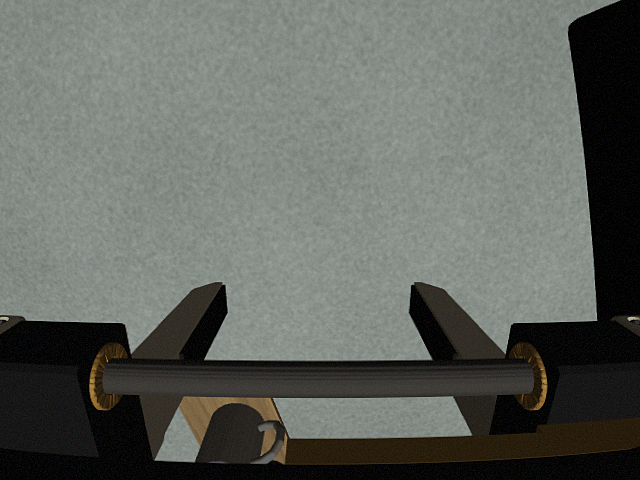

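The cups in the scene view are white at (306,280), blue at (320,257), white at (323,233) and blue at (346,215). The look-alikes are green at (255,211), green at (187,406) and red at (323,373). The only straightedge, with its orange post, is at (213,320) on the mat. The small black pad at (192,239) is not the mat. Next I'll look at enlarged crops.

Run:
```python
import cv2
a=cv2.imread('pics/scene0.png'); b=cv2.imread('pics/side0.png')
def crop(im,x,y,w,h,s,fn): cv2.imwrite(fn,cv2.resize(im[y:y+h,x:x+w],None,fx=s,fy=s,interpolation=cv2.INTER_CUBIC))
crop(a,250,185,160,135,5,'pics/c_tray_scene.png')
crop(a,135,285,170,110,4.5,'pics/c_se_scene.png')
crop(b,280,210,100,115,5,'pics/c_tray_side.png')
crop(b,295,145,130,60,6,'pics/c_se_side.png')
crop(a,325,180,170,195,3,'pics/c_bay_scene.png')
```

```text
(no output)
```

View pics/c_tray_scene.png

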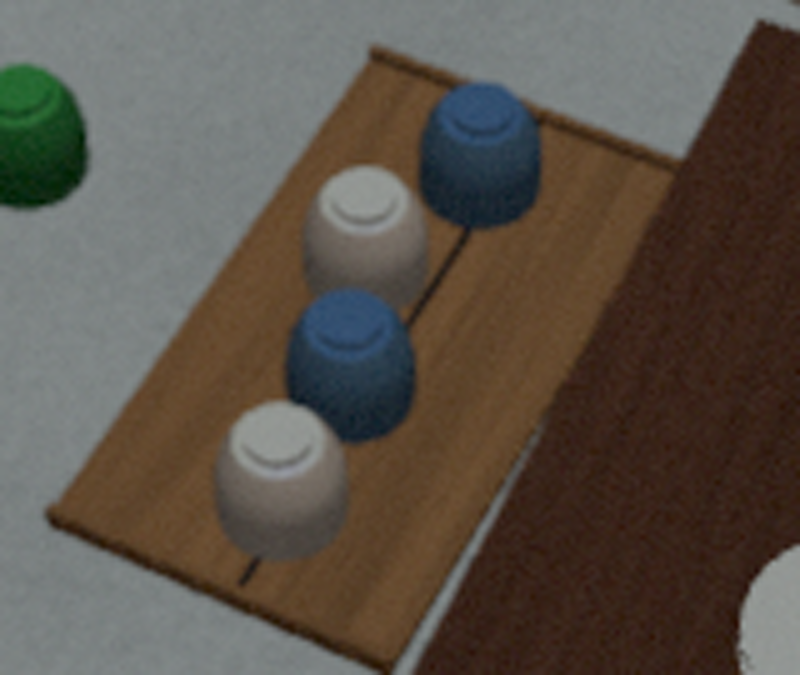

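View pics/c_se_scene.png

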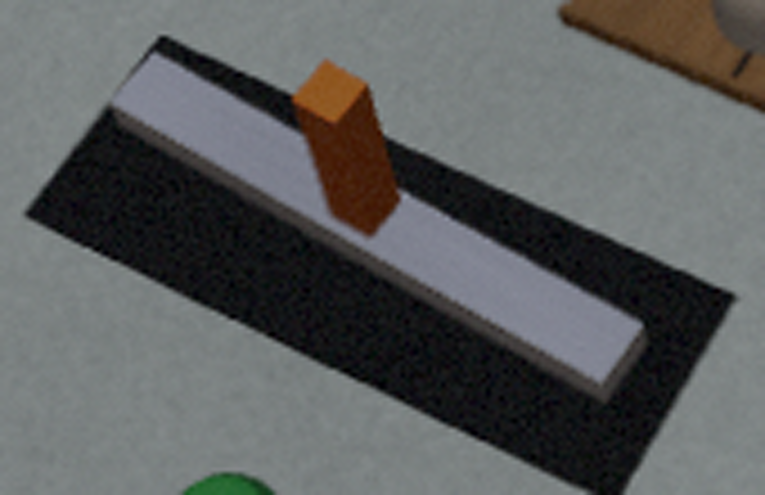

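View pics/c_tray_side.png

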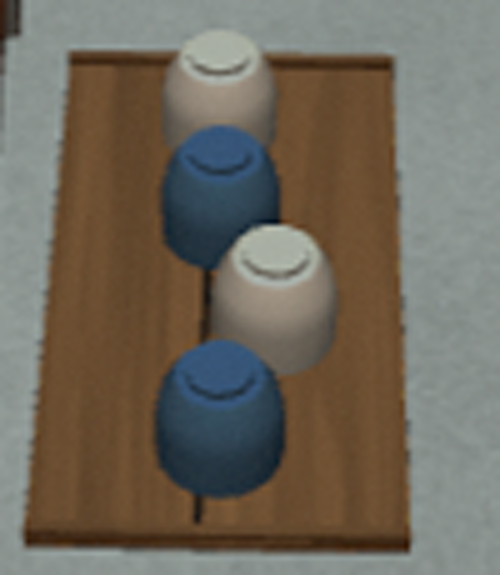

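View pics/c_se_side.png

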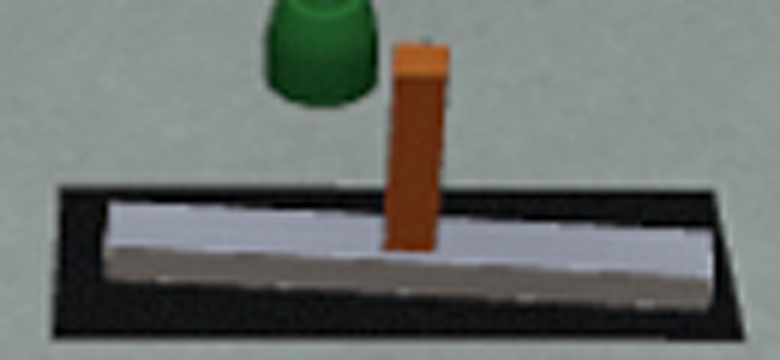

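View pics/c_bay_scene.png

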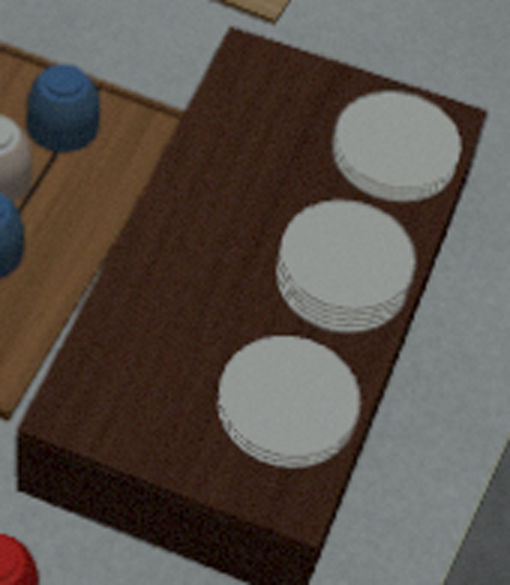

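```bash
cat > meas.py <<'E'
from h import *
def cr(p,s,o): return np.array(p)/s+np.array(o)-0.5+0.5/s
if __name__=="__main__":
    A=load('pics/scene0.pkl');B=load('pics/side0.pkl')
    def sh(n,c,p,s,o,z): print(n,ray2plane(c,cr(p,s,o),z).round(1)[:2])
    for p in [(332,91)]: sh('post A',A,p,4.5,(135,285),133)
    for p in [(157,52),(643,327),(603,390),(113,103)]: sh('bar A',A,p,4.5,(135,285),25)
    for p in [(163,37),(735,296),(622,495),(27,213)]: sh('mat A',A,p,4.5,(135,285),3)
    sh('post B',B,(421,61),6,(295,145),133)
    for p in [(110,202),(713,231),(713,277),(105,248)]: sh('bar B',B,p,6,(295,145),25)
    for p in [(62,187),(713,192),(745,339),(54,337)]: sh('mat B',B,p,6,(295,145),3)
    for p in [(375,47),(50,512),(392,665)]: sh('tray A',A,p,5,(250,185),14)
    for p in [(240,585),(455,245)]: sh('stripe A',A,p,5,(250,185),8)
    for p in [(70,52),(391,55),(410,540),(25,535)]: sh('tray B',B,p,5,(280,210),14)
    for p in [(205,280),(197,520)]: sh('stripe B',B,p,5,(280,210),8)
    for p in [(232,27),(487,110),(310,550),(18,432)]: sh('bay A',A,p,3,(325,180),88)
    for p in [(204,190),(283,190),(277,310),(181,310)]: print('bay B',ray2plane(B,p,88).round(1))
    for p in [(487,112),(365,195),(350,320),(278,433)]: sh('cuptop A',A,p,5,(250,185),66)
    for p in [(220,52),(220,150),(276,247),(218,368)]: sh('cuptop B',B,p,5,(280,210),66)
    for n,c,p in [('g',A,(255,211)),('g2',A,(187,406)),('red',A,(323,373)),('gB',B,(410,269)),('g2B',B,(348,150)),('redB',B,(278,187)),('pad',A,(192,239))]: print(n,ray2plane(c,p,30).round(0))
E
python3 meas.py
```

```text
post A [ 474.3 -350.9]
bar A [ 325.9 -330.6]
bar A [ 624.1 -338. ]
bar A [ 625.3 -374.7]
bar A [ 325.5 -366. ]
mat A [ 309.5 -312.8]
mat A [ 646.3 -293.2]
mat A [ 654.3 -407.2]
mat A [ 315.3 -430.7]
post B [ 475.2 -345.3]
bar B [ 625.5 -368.5]
bar B [ 323.9 -363.8]
bar B [ 326.5 -327. ]
bar B [ 625.1 -331.2]
mat B [ 653.9 -408.5]
mat B [ 316.9 -425.5]
mat B [ 309.6 -307.1]
mat B [ 647.  -287.8]
tray A [474.7 125.3]
tray A [ 487.6 -201.4]
tray A [ 665.7 -195.1]
stripe A [ 582.7 -189.1]
stripe A [572.6  33.4]
tray B [ 665.6 -190.4]
tray B [ 488.  -198.5]
tray B [474.8 133.1]
tray B [651.7 140.8]
stripe B [579.9 -29.2]
stripe B [573.7 122.7]
bay A [666.5 174.5]
bay A [881.5 192.4]
bay A [ 912.3 -228.1]
bay A [ 699.8 -243.4]
bay B [ 913.5 -217.3   88. ]
bay B [ 695.6 -229.    88. ]
bay B [659.4 179.5  88. ]
bay B [867.4 194.   88. ]
cuptop A [568.1  72.9]
cuptop A [542.2  -2. ]
cuptop A [573.5 -70.7]
cuptop A [ 577.2 -142. ]
cuptop B [ 578.9 -137.9]
cuptop B [574.4 -64.7]
cuptop B [543.3   0.6]
cuptop B [566.4  78.9]
g [357. -23.  30.]
g2 [ 526. -524.   30.]
red [ 727. -324.   30.]
gB [357. -10.  30.]
g2B [ 524. -518.   30.]
redB [ 724. -314.   30.]
pad [ 272. -174.   30.]
```

```bash
python3 - <<'E'
from h import *
def tool(phi): 
    c,s=np.cos(phi),np.sin(phi); return R.from_matrix(np.array([[s,0,c],[-c,0,s],[0,-1,0]])).as_rotvec()
b=cv2.imread('pics/side0.png')
cv2.imwrite('pics/c_bay_side.png',cv2.resize(b[180:340,170:295],None,fx=3.7,fy=3.7,interpolation=cv2.INTER_CUBIC))
for p,f in [((475,-350,115),-1.59),((475,-350,250),-1.59),((560,-30,115),.04),((400,-60,420),.0),((420,-60,400),-.3)]:
    print(p,ik(p,tool(f)))
E
cat >> h.py <<'E'
def tool(phi): 
    c,s=np.cos(phi),np.sin(phi); return R.from_matrix(np.array([[s,0,c],[-c,0,s],[0,-1,0]])).as_rotvec()
E
```

```text
(475, -350, 115) [-0.82393823  0.43457936  1.59776519  0.          1.10924811  0.76606177]
(475, -350, 250) [-0.82393823  0.32313182  1.41570817  0.          1.40275266  0.76606177]
(560, -30, 115) [-2.52402621e-01  3.88131391e-01  1.67248416e+00 -4.44089210e-16
  1.08097710e+00 -2.92402621e-01]
(400, -60, 420) [-0.4263725  -0.0766544   1.47604654  0.          1.74220052 -0.4263725 ]
(420, -60, 400) [-4.06118803e-01 -3.84104246e-02  1.48703767e+00 -4.44089210e-16
  1.69296540e+00 -1.06118803e-01]
```

View pics/c_bay_side.png

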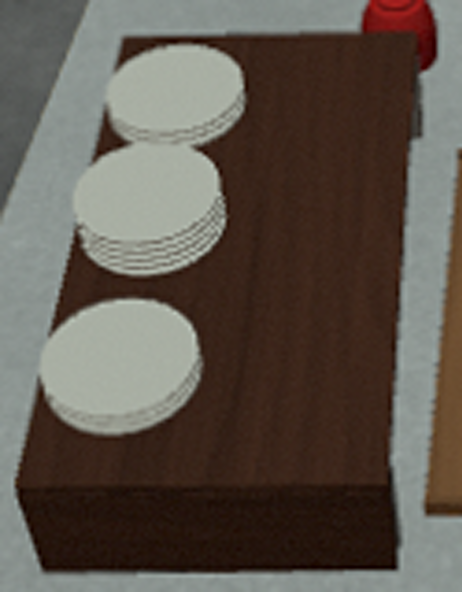

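Run:
```python
from meas import *
B=load('pics/side0.pkl')
for p in [(123,38),(415,37),(390,485),(17,485)]: print(ray2plane(B,cr(p,3.7,(170,180)),88).round(1))
t=get_t()
move_ptp((400,-60,420),tool(0.0))
c=snap('wrist','pics/wrist1.png'); print(get_t()-t)
```

```text
[ 916.8 -217.5   88. ]
[ 699.1 -230.4   88. ]
[663.3 181.6  88. ]
[881.8 197.   88. ]
2.3917
```

View pics/wrist1.png

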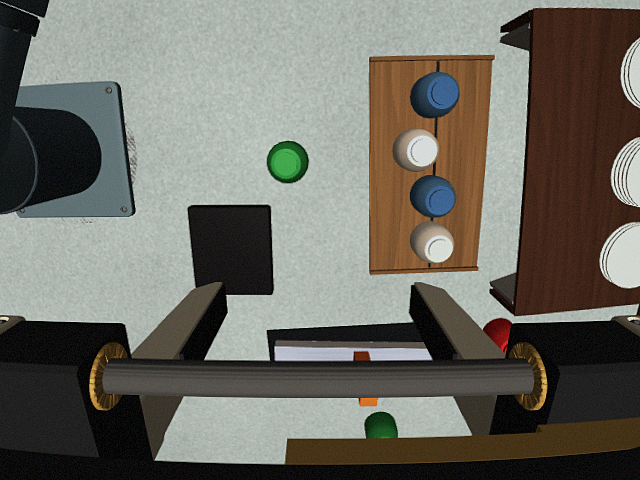

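Run:
```python
import cv2
a=cv2.imread('pics/wrist1.png')
cv2.imwrite('pics/c_w1.png',cv2.resize(a[0:150,350:550],None,fx=4,fy=4,interpolation=cv2.INTER_CUBIC))
cv2.imwrite('pics/c_w2.png',cv2.resize(a[180:330,350:550],None,fx=4,fy=4,interpolation=cv2.INTER_CUBIC))
```

```text
(no output)
```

View pics/c_w1.png

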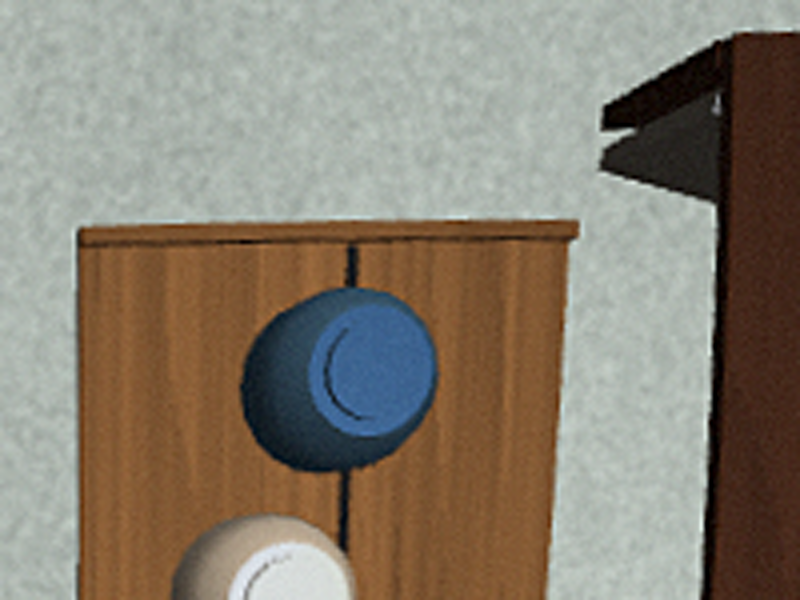

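View pics/c_w2.png

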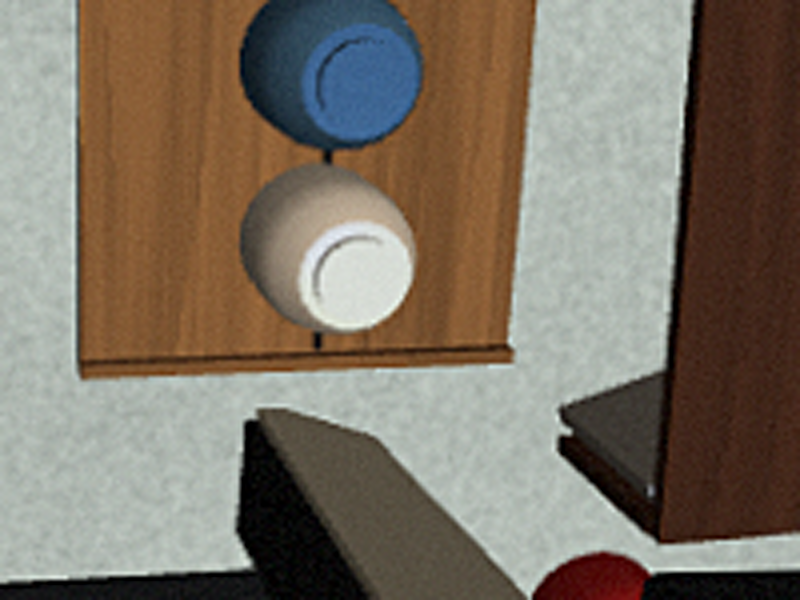

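Run:
```python
from meas import *
W=load('pics/wrist1.pkl')
o1=(350,0);o2=(350,180)
def sh(n,p,o,z): print(n,ray2plane(W,cr(p,4,o),z).round(1)[:2])
for p,o in [((79,228),o1),((578,222),o1),((80,378),o2),((512,362),o2)]: sh('tray',p,o,14)
sh('stripe',(351,245),o1,8);sh('stripe',(317,345),o2,8)
sh('bayroof',(732,35),o1,88);sh('bayroof',(661,540),o2,88)
sh('bayfoot out',(602,130),o1,0);sh('bayfoot in',(600,165),o1,0);sh('bayfoot in',(560,408),o2,0);sh('bayfoot out',(560,455),o2,0)
for p,o in [((380,370),o1),((290,590),o1),((370,85),o2),((362,275),o2)]: sh('cup',p,o,66)
print(ray2plane(W,(362,356),133), ray2plane(W,(268,331),3),ray2plane(W,(275,342),25))
```

```text
tray [471.9 129.9]
tray [651.9 136.4]
tray [ 484.1 -197.9]
tray [ 664.1 -191.6]
stripe [571.2 127.1]
stripe [ 583.1 -186. ]
bayroof [662.6 177.6]
bayroof [ 696.7 -235.5]
bayfoot out [664.5 171.4]
bayfoot in [664.8 159.3]
bayfoot in [ 695.  -218.3]
bayfoot out [ 698.2 -240.4]
cup [565.7  77.7]
cup [540.4   6.5]
cup [574.5 -67. ]
cup [ 578.2 -137.3]
[ 460.59078939 -273.28593181  133.        ] [ 311.08707436 -309.99483147    3.        ] [ 325.61338301 -318.45767924   25.        ]
```

Run:
```python
from h import *
t=get_t(); phi=-np.pi/2-.021
move_ptp((475,-349,190),tool(phi))
move_straight((475,-349,115),feed=120)
print(get_force(),get_t()-t)
close(40); print(get_finger_gap(),get_force(),get_tool_pos())
c=snap('scene','pics/s1.png');snap('side','pics/d1.png')
a=cv2.imread('pics/s1.png')[270:400,110:320];b=cv2.imread('pics/d1.png')[90:210,290:430]
cv2.imwrite('pics/m1.png',np.vstack([cv2.resize(a,(485,300)),cv2.resize(b,(485,300))]))
print(get_t())
```

```text
[ 0.23170115 -0.2578612   0.26952649] 2.1832999999999996
25.845034294779897 [-0.36308243 -0.27942646  0.75958869] [ 475.00547491 -349.01525487  114.9576329 ]
5.875
```

View pics/m1.png

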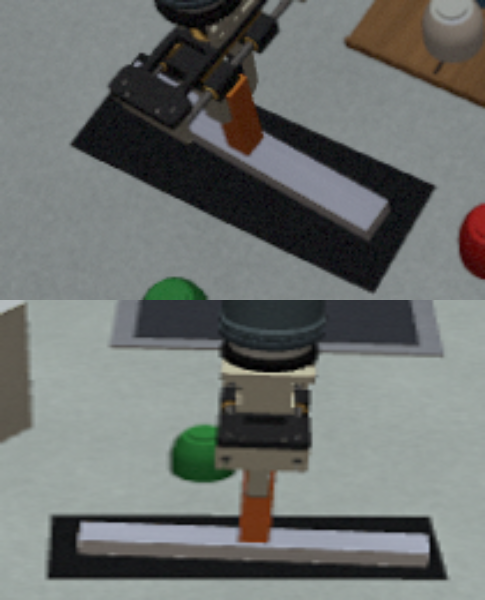

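```bash
cat >> h.py <<'E'
TR=(569.,-31.,.038); BAY=(681.,-29.3,.083)
def fr(F,x,y=0.):
    c,s=np.cos(F[2]),np.sin(F[2]); return np.array([F[0]+c*x-s*y,F[1]+s*x+c*y])
def P(F,x,z,y=0.): return tuple(fr(F,x,y))+(z,)
def look(tag,bx=(240,170,200,160),bs=(270,190,130,150)):
    snap('scene',f'pics/s{tag}.png');snap('side',f'pics/d{tag}.png')
    a=cv2.imread(f'pics/s{tag}.png');b=cv2.imread(f'pics/d{tag}.png')
    f=lambda i,q:i[q[1]:q[1]+q[3],q[0]:q[0]+q[2]]
    cv2.imwrite(f'pics/ms{tag}.png',cv2.resize(f(a,bx),None,fx=3.7,fy=3.7,interpolation=cv2.INTER_CUBIC))
    cv2.imwrite(f'pics/md{tag}.png',cv2.resize(f(b,bs),None,fx=3.9,fy=3.9,interpolation=cv2.INTER_CUBIC))
E
python3 - <<'E'
from h import *
t=get_t()
move_straight((475,-349,215),feed=200)
move_ptp(P(TR,-92,215),tool(.038))
move_straight(P(TR,-92,124),feed=100)
print(get_force(),get_finger_gap(),get_t()-t)
look('2')
E
```

```text
[-0.28999419 -0.39800896 -2.75355745] 25.985869513642214 2.9083000000000006
```

View pics/ms2.png

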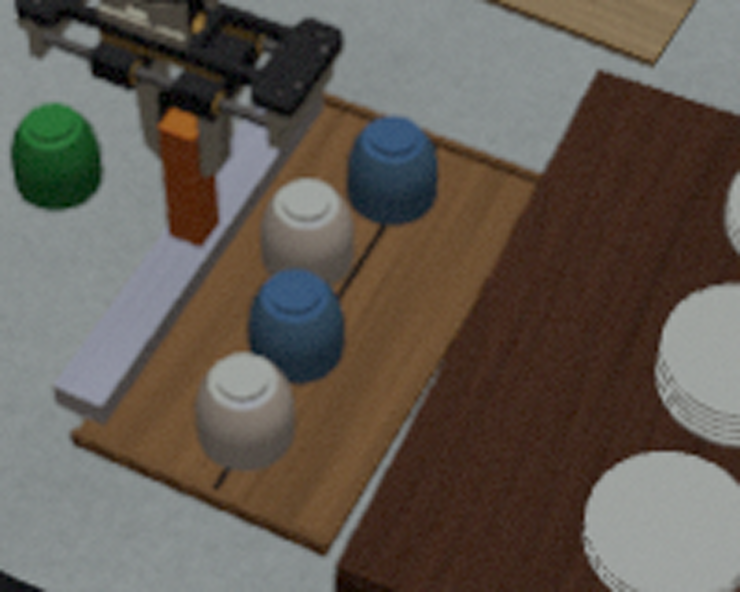

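View pics/md2.png

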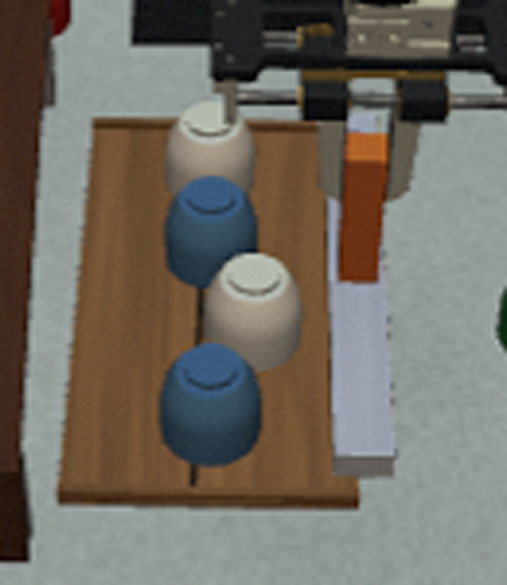

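Run:
```python
from h import *
t=get_t()
move_straight(P(TR,-17,123),feed=45)
print(get_force(),get_finger_gap(),get_t()-t,get_tool_pos())
look('3')
```

```text
[-1.94284873  0.68350526 -4.04013279] 26.223330489413154 1.816699999999999 [552.07252851 -31.62219111 122.9179948 ]
```

View pics/ms3.png

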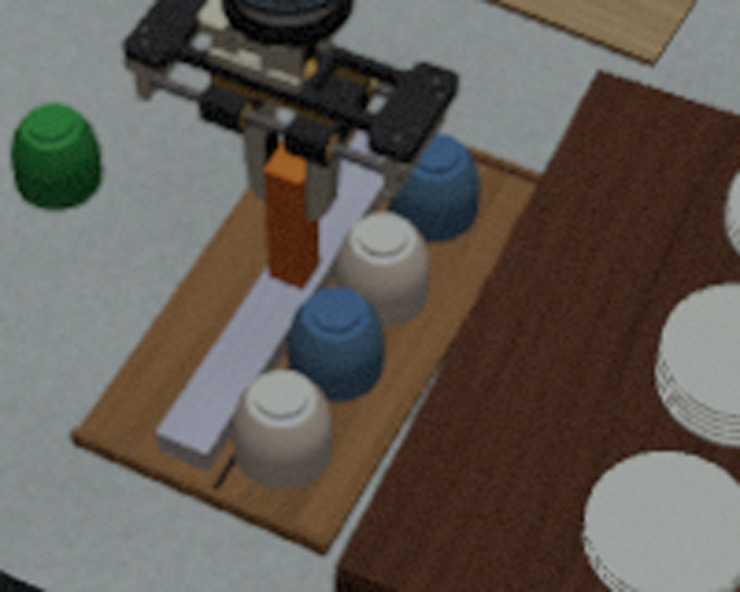

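View pics/md3.png

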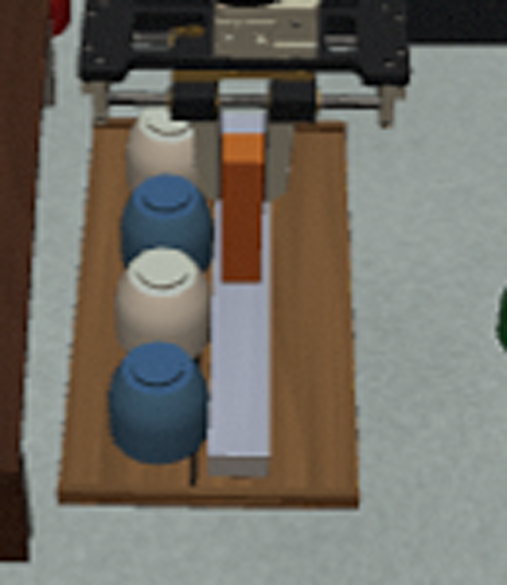

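Run:
```python
import cv2
a=cv2.imread('pics/s3.png');b=cv2.imread('pics/d3.png')
cv2.imwrite('pics/z3.png',cv2.hconcat([cv2.resize(a[275:315,275:325],(500,400),interpolation=cv2.INTER_CUBIC),cv2.resize(b[290:325,305:345],(457,400),interpolation=cv2.INTER_CUBIC)])[:, :800])
```

```text
(no output)
```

View pics/z3.png

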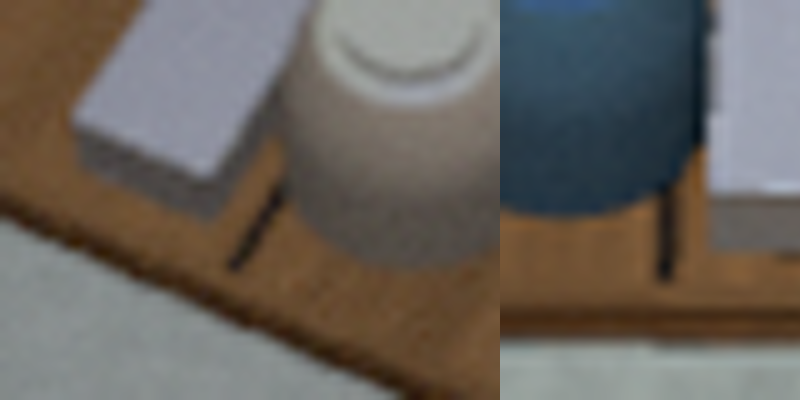

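Run:
```python
from meas import *
A=load('pics/s3.pkl');B=load('pics/d3.pkl')
def tr(p): 
    d=p[:2]-np.array(TR[:2]); c,s=np.cos(TR[2]),np.sin(TR[2]); return np.round([c*d[0]+s*d[1],-s*d[0]+c*d[1]],1)
for n,p,z in [('bot',(213,220),11),('top',(205,178),33),('st',(235,265),8),('st',(280,190),8)]: print(n,tr(ray2plane(A,cr(p,10,(275,275)),z)))
for n,p,z in [('bot',(210,250),11),('top',(210,192),33),('st',(166,275),8),('st',(168,190),8)]: print(n,tr(ray2plane(B,cr(p,11.43,(305,290)),z)))
```

```text
bot [  -1.4 -150. ]
top [  -0.6 -153. ]
st [   7.9 -156.8]
st [   7.2 -134.2]
bot [  1.5 149.2]
top [  1.3 151.5]
st [ 10.3 153.4]
st [ 10.6 131.5]
```

Run:
```python
from h import *
t=get_t()
move_straight(P(TR,-8.2,123),feed=20)
sleep(0.2)
print(get_force(),get_tool_pos()); look('4')
move_straight(P(TR,-60,123),feed=80)
move_straight(P(TR,-75,150),feed=80)
look('5'); print(get_t()-t)
```

```text
[ 0.20829174  0.47140106 -3.92160078] [561.22628826 -31.39714916 123.24064877]
2.3249999999999993
```

View pics/ms5.png

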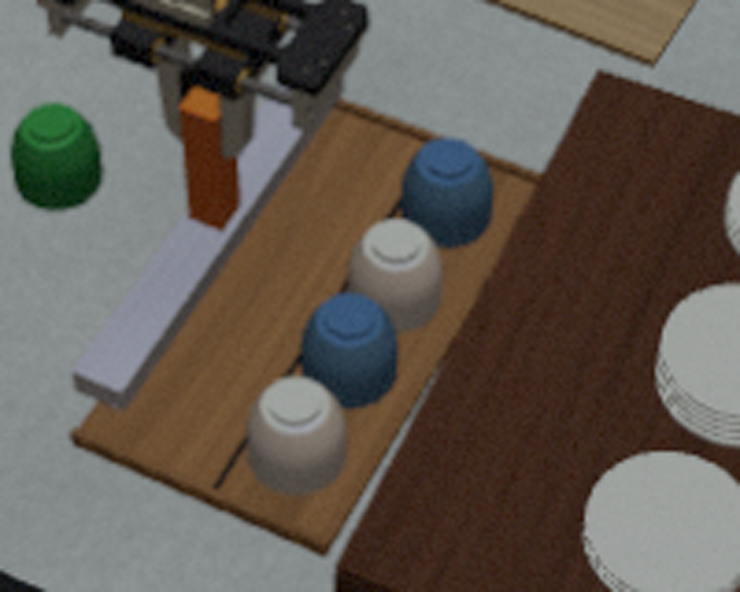

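View pics/md5.png

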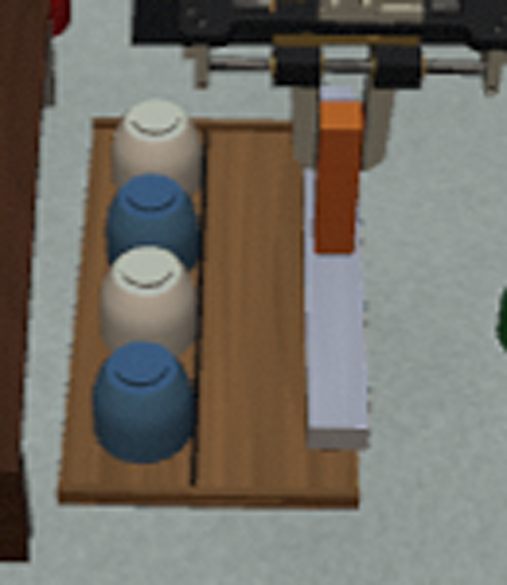

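Run:
```python
from h import *
out=[]
for fn,dx,dy,q in [('pics/s5',-1.6,-3,(290,200,95,110)),('pics/d5',1.4,3,(285,210,60,110))]:
    c=load(fn+'.pkl'); im=cv2.imread(fn+'.png'); s=5
    im=cv2.resize(im[q[1]:q[1]+q[3],q[0]:q[0]+q[2]],None,fx=s,fy=s,interpolation=cv2.INTER_CUBIC)
    def dr(pts,col):
        p=((proj(c,pts)-[q[0],q[1]]+.5)*s-.5).round().astype(int); cv2.polylines(im,[p.reshape(-1,1,2)],False,col,1)
    th=np.linspace(0,2*np.pi,60)
    for yc in (-108,-36,36,108):
        for z in (8,34):
            dr(np.array([P(TR,40+dx+31*np.cos(a),z,yc+dy+31*np.sin(a)) for a in th]),(0,255,255))
    dr(np.array([P(TR,9+dx,8,-150),P(TR,9+dx,8,150)]),(0,255,0))
    out.append(im)
h=max(i.shape[0] for i in out)
cv2.imwrite('pics/ov5.png',cv2.hconcat([cv2.copyMakeBorder(i,0,h-i.shape[0],0,0,0) for i in out]))
```

```text
(no output)
```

View pics/ov5.png

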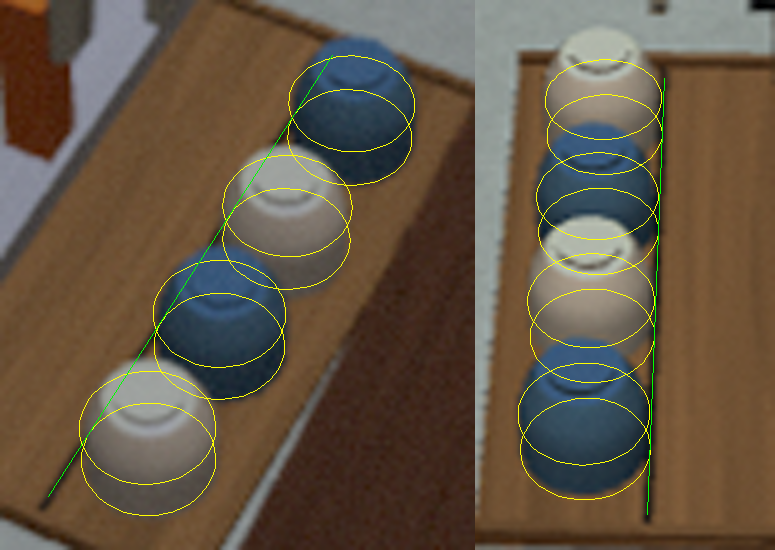

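Run:
```python
from h import *
t=get_t()
move_straight(P(TR,-125,150),feed=120)
move_straight(P(TR,-125,114.5),feed=80); print(get_force())
move_straight(P(TR,-109,114.5),feed=40); print(get_force())
T1=tuple(fr(BAY,-60,0))+(.083,)
move_straight(P(T1,-108,114.5),tool(.083),feed=40); print(get_force(),get_tool_pos())
look('6',(270,170,200,160)); print(get_t()-t,get_t())
```

```text
[ 0.7274482  -0.18774317 -3.03171139]
[ 0.45513061 -0.03476464 -3.69949501]
[-2.95028291  0.0258299  -5.26854375] [513.55289797 -43.23189866 114.59558465]
3.308299999999999 16.4333
```

View pics/ms6.png

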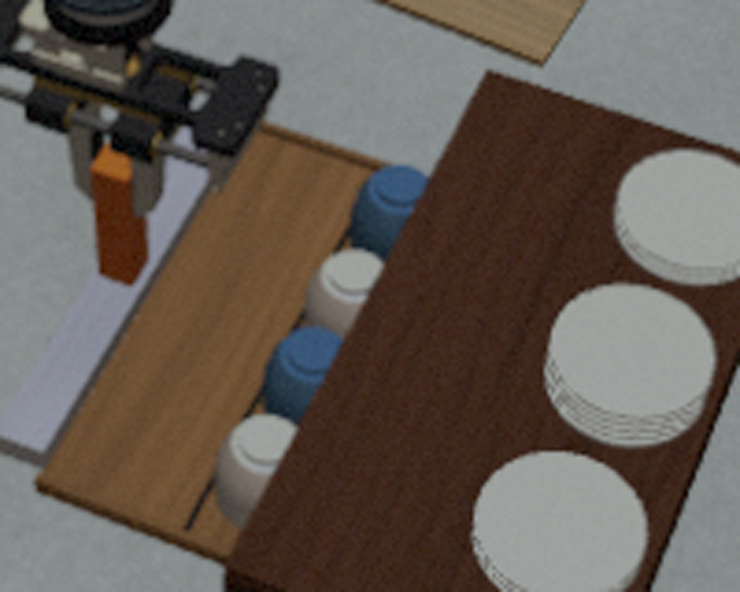

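View pics/md6.png

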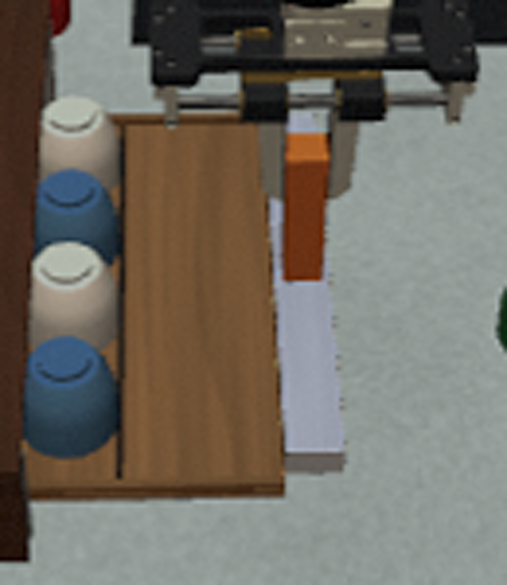

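Run:
```python
from meas import *
A=load('pics/s6.pkl');B=load('pics/d6.pkl')
T1=tuple(fr(BAY,-60,0))+(.083,)
print(fr(T1,-90,165),fr(T1,-90,-165))
print('A L',ray2plane(A,cr((262,125),3.7,(270,170)),14),'R',ray2plane(A,cr((38,484),3.7,(270,170)),14))
print('B L',ray2plane(B,cr((284,488),3.9,(270,190)),14))
```

```text
[517.83709718 122.69627345] [ 545.19565973 -206.16769395]
A L [526.61010327 116.5104642   14.        ] R [ 548.24718936 -209.38897123   14.        ]
B L [519.04339037 127.42452684  14.        ]
```

Run:
```python
from h import *
t=get_t(); n=np.array([np.cos(.083),np.sin(.083)])
for x in (-30,0,20,30):
    move_straight(P(BAY,x-108,114.5),feed=40); f=np.array(get_force()); print(x,f.round(1),(f[:2]@n).round(1))
x=30
while x<48:
    x+=1.0
    move_straight(P(BAY,x-108,114.5),feed=20); f=np.array(get_force()); print(x,f.round(1),get_finger_gap())
    if f[:2]@n<-14: break
look('7',(270,170,200,160)); print(get_t()-t,get_t(),get_tool_pos())
```

```text
-30 [-5.4 -1.7 -1.7] -5.6
0 [-5.8 -0.4 -1.1] -5.8
20 [-2.7 -0.6 -4. ] -2.8
30 [-2.7 -0.6 -4.1] -2.8
31.0 [-4.6 -1.1 -1.4] 26.075797733940863
32.0 [-8.2 -1.4  0.7] 25.56224193927638
33.0 [-7.2 -1.9  0.3] 25.622201030098676
34.0 [-6.7 -0.1 -0.2] 25.594455133127934
35.0 [-8.2 -0.9  1.2] 25.619160360308022
36.0 [-8.2 -1.7  1.2] 25.94776425469743
37.0 [-7.1  0.3  0.4] 25.574821968668275
38.0 [-8.3 -0.6  1.3] 25.69970242628394
39.0 [-7.8 -0.6  1.1] 26.226495141316853
40.0 [-7.6 -0.6  0.1] 26.026105840338065
41.0 [-7.  -0.   0.2] 25.93946796794234
42.0 [-7.  -1.3  1.8] 25.614907867771397
43.0 [-9.9 -1.5  3.7] 25.998289265871822
44.0 [-12.3  -1.    5.8] 25.560007190154142
45.0 [-13.5  -1.8   7. ] 25.922656243385962
46.0 [-16.4  -2.1   8.4] 25.975548750578426
6.949999999999999 23.3833 [614.56254686 -34.63555139 114.57487721]
```

View pics/ms7.png

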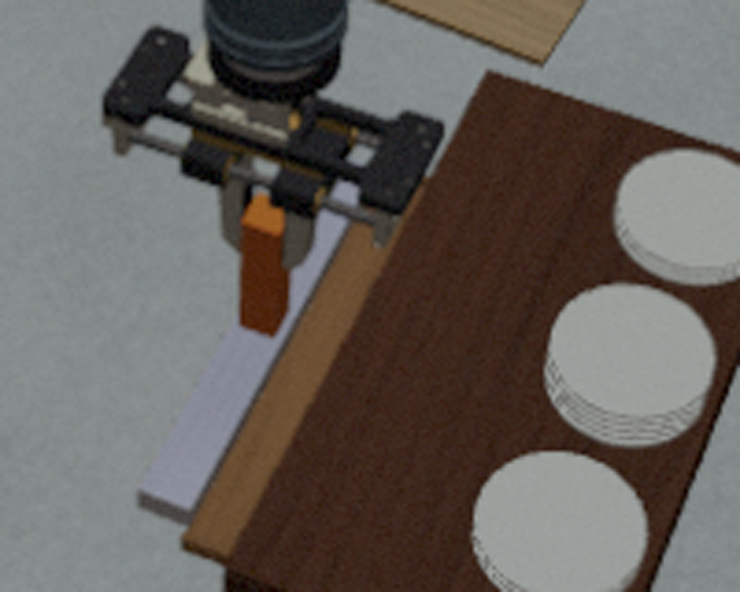

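View pics/md7.png

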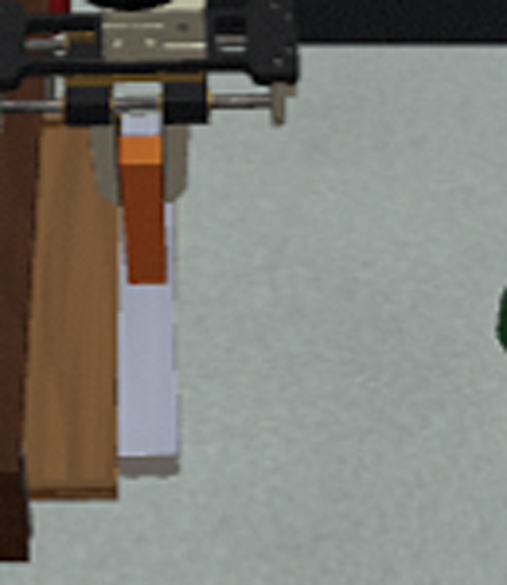

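```bash
python3 - <<'E'
from h import *
n=np.array([np.cos(.083),np.sin(.083)])
for x in (47,49,51):
    move_straight(P(BAY,x-108,114.5),feed=20); sleep(.15); f=np.array(get_force()); p=np.array(get_tool_pos()); print(x,f.round(1),((p[:2]-BAY[:2])@n).round(2)+108,p[2].round(2))
look('8',(270,170,200,160));print(get_t())
E
python3 - <<'E'
from meas import *
E
python3 -c "
import cv2
b=cv2.imread('pics/d8.png');a=cv2.imread('pics/s8.png')
cv2.imwrite('pics/z8a.png',cv2.resize(a[215:330,300:390],None,fx=5,fy=5,interpolation=cv2.INTER_CUBIC))
cv2.imwrite('pics/z8b.png',cv2.resize(b[205:325,265:325],None,fx=5,fy=5,interpolation=cv2.INTER_CUBIC))"
```

```text
47 [-17.2  -2.4   9.9] 41.86 114.58
49 [-18.4  -2.9  11. ] 43.120000000000005 114.48
51 [-19.7  -2.   12.1] 44.76 114.49
24.6833
```

View pics/z8a.png

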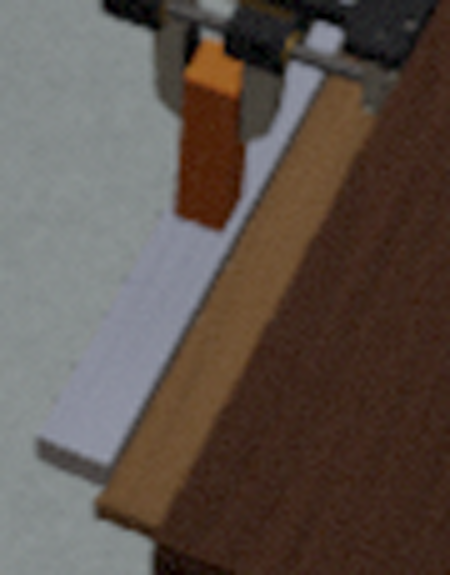

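View pics/z8b.png

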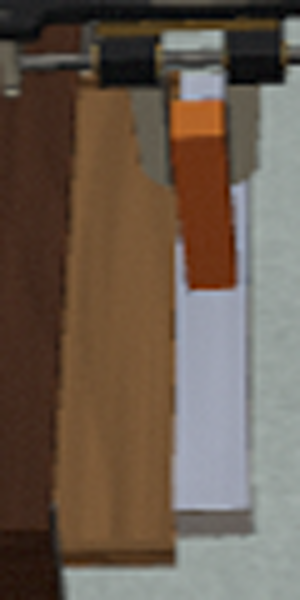

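Run:
```python
from meas import *
A=load('pics/s8.pkl');B=load('pics/d8.pkl')
H=tuple(fr(BAY,40,0))+(.083,)
print(fr(H,-90,165),fr(H,-90,-165))
def b(p): 
    d=p[:2]-np.array(BAY[:2]); c,s=np.cos(.083),np.sin(.083); return np.round([c*d[0]+s*d[1],-s*d[0]+c*d[1]],1)
for p in [(98,506),(330,85)]: print('A front',b(ray2plane(A,cr(p,5,(300,215)),14 if p[0]<200 else 8)))
for p in [(175,552),(175,290)]: print('B front',b(ray2plane(B,cr(p,5,(265,205)),14 if p[1]>500 else 8)))
for p in [(160,535)]: print('A roof corner-ish',b(ray2plane(A,cr(p,5,(300,215)),88)))
print('post top A',b(ray2plane(A,cr((212,70),5,(300,215)),130)),'B',b(ray2plane(B,cr((198,118),5,(265,205)),130)))
```

```text
[617.49284488 130.98674695] [ 644.85140742 -197.87722045]
A front [ -48.8 -167.9]
A front [-48.9 103. ]
B front [-49.6 168. ]
B front [-47.2  -3.1]
A roof corner-ish [   0.7 -209.7]
post top A [-67.1  -4.8] B [-62.5  -0.8]
```

Run:
```python
from h import *
t=get_t(); phi=-np.pi/2+.058
move_straight(P(BAY,-64,114.5),feed=60)
move_straight(P(BAY,-100,116),feed=80)
move_straight(P(BAY,-130,215),feed=150)
move_ptp((481.6,-359,215),tool(phi))
move_straight((481.6,-359,122),feed=120)
print(get_force(),get_finger_gap(),get_t()-t)
look('9',(120,270,200,150),(280,120,160,100))
```

```text
[ 0.64150281  0.46437754 -3.24006247] 25.688381158437608 3.875
```

View pics/ms9.png

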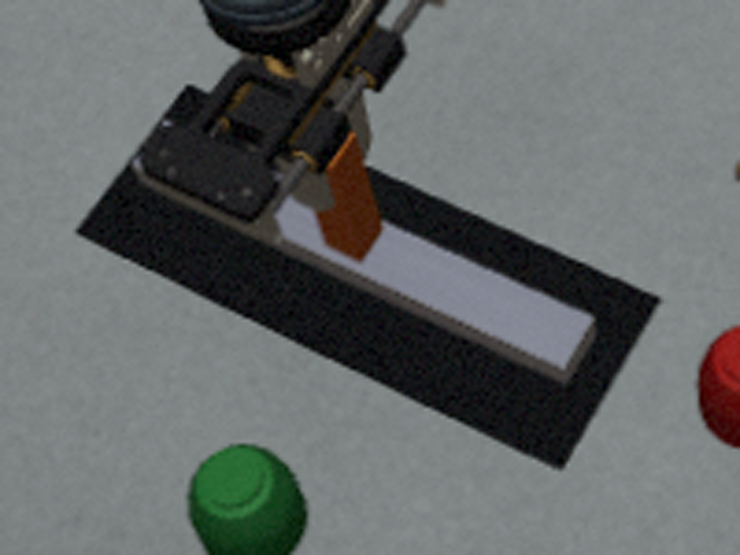

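View pics/md9.png

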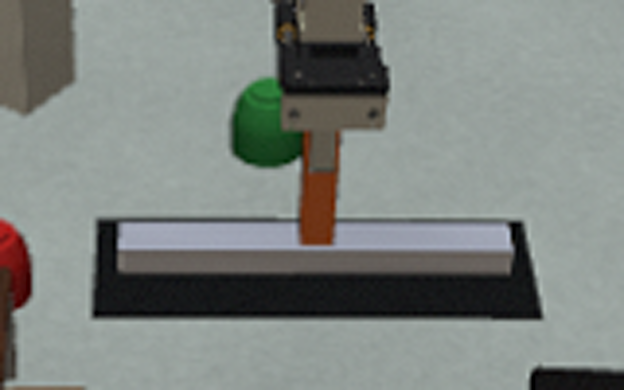

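Run:
```python
from h import *
f0=get_force()[2]
z=122
while z>113.5:
    z-=1 if z>117 else .5
    move_straight((481.6,-359,z),feed=20); f=get_force()
    if f[2]-f0>5: break
print(z,f,f0)
gripper_open(); sleep(.3); print(get_force(),get_finger_gap())
move_straight((481.6,-359,200),feed=120)
look('10',(120,270,200,150),(280,120,160,100)); print(get_t())
```

```text
114.5 [-1.42176017  2.32509088  5.39849442] -3.544954758585742
[ 0.7015516   0.68150161 -0.06310203] 93.31487473064561
33.575
```

View pics/ms10.png

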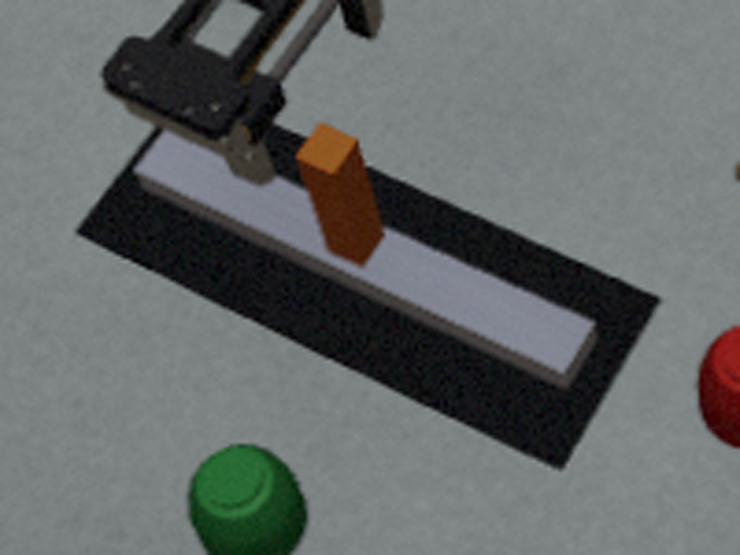

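View pics/md10.png

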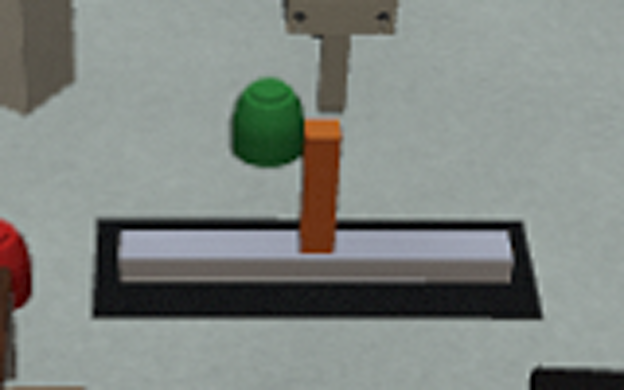

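Run:
```python
from h import *
for el in (0.6,0.75,0.9,1.05):
  for x in (380,420,460):
    for z in (200,250,300):
      y=np.array([np.cos(el),0,-np.sin(el)]); xx=np.array([-np.sin(el),0,-np.cos(el)]); zz=np.cross(xx,y)
      for sgn in (1,-1):
        r=R.from_matrix(np.column_stack([sgn*xx,y,sgn*zz])).as_rotvec()
        q=ik((x,-40,z),r)
        if q is not None: print(el,x,z,sgn,np.round(q,2))
```

```text
0.6 420 250 1 [-1.22 -0.55  2.55  1.1   1.05 -0.19]
0.6 420 250 -1 [-1.22 -0.55  2.55  1.1   1.05  2.95]
0.6 420 300 1 [-1.22 -0.64  2.44  1.01  1.15  0.  ]
0.6 460 250 1 [-0.9  -0.37  2.49  1.25  0.75 -0.19]
0.6 460 250 -1 [-0.9  -0.37  2.49  1.25  0.75  2.95]
0.6 460 300 1 [-0.9  -0.47  2.39  1.07  0.83  0.06]
0.6 460 300 -1 [-0.9  -0.47  2.39  1.07  0.83 -3.08]
0.75 380 200 1 [-1.31 -0.57  2.58  0.92  1.09 -0.17]
0.75 380 200 -1 [-1.31 -0.57  2.58  0.92  1.09  2.98]
0.75 380 250 1 [-1.31 -0.67  2.46  0.85  1.23  0.01]
0.75 380 300 1 [-1.31 -0.71  2.35  0.81  1.33  0.13]
0.75 380 300 -1 [-1.31 -0.71  2.35  0.81  1.33 -3.01]
0.75 420 200 1 [-0.95 -0.37  2.52  1.05  0.75 -0.09]
0.75 420 200 -1 [-0.95 -0.37  2.52  1.05  0.75  3.05]
0.75 420 250 1 [-0.95 -0.48  2.42  0.89  0.87  0.15]
0.75 420 250 -1 [-0.95 -0.48  2.42  0.89  0.87 -3.  ]
0.75 420 300 1 [-0.95 -0.54  2.31  0.79  0.99  0.3 ]
0.75 420 300 -1 [-0.95 -0.54  2.31  0.79  0.99 -2.84]
0.75 460 200 1 [-0.75 -0.24  2.45  1.15  0.58 -0.07]
0.75 460 200 -1 [-0.75 -0.24  2.45  1.15  0.58  3.07]
0.75 460 250 1 [-0.75 -0.35  2.36  0.9
[... 1383 characters left out ...]
.72]
1.05 380 300 -1 [-0.74 -0.47  2.12  0.39  1.11 -2.42]
1.05 420 200 1 [-0.62 -0.25  2.27  0.44  0.74  0.68]
1.05 420 200 -1 [-0.62 -0.25  2.27  0.44  0.74 -2.46]
1.05 420 250 1 [-0.62 -0.32  2.17  0.38  0.89  0.77]
1.05 420 250 -1 [-0.62 -0.32  2.17  0.38  0.89 -2.37]
1.05 420 300 1 [-0.62 -0.36  2.07  0.35  1.02  0.83]
1.05 420 300 -1 [-0.62 -0.36  2.07  0.35  1.02 -2.31]
1.05 460 200 1 [-0.53 -0.16  2.2   0.41  0.68  0.77]
1.05 460 200 -1 [-0.53 -0.16  2.2   0.41  0.68 -2.37]
1.05 460 250 1 [-0.53 -0.22  2.11  0.35  0.82  0.86]
1.05 460 250 -1 [-0.53 -0.22  2.11  0.35  0.82 -2.29]
1.05 460 300 1 [-0.53 -0.27  2.02  0.31  0.96  0.91]
1.05 460 300 -1 [-0.53 -0.27  2.02  0.31  0.96 -2.23]
```

Run:
```python
from h import *
el=.75
y=np.array([np.cos(el),0,-np.sin(el)]); xx=np.array([-np.sin(el),0,-np.cos(el)]); zz=np.cross(xx,y)
r=R.from_matrix(np.column_stack([xx,y,zz])).as_rotvec()
move_straight((481.6,-359,270),feed=200)
move_ptp((380,-40,250),r)
snap('wrist','pics/wrist11.png'); print(get_t(),get_force())
```

```text
35.3917 [-0.32883863 -0.02434846 -0.49401469]
```

View pics/wrist11.png

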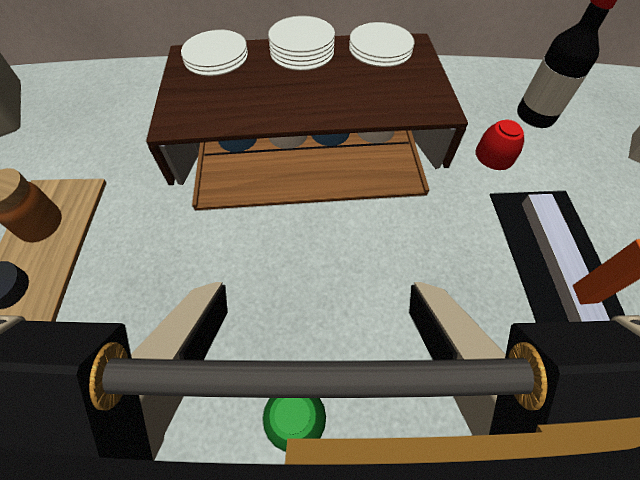

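Run:
```python
from h import *
c=load('pics/wrist11.pkl'); im=cv2.imread('pics/wrist11.png'); q=(180,115,265,100); s=3
im=cv2.resize(im[q[1]:q[1]+q[3],q[0]:q[0]+q[2]],None,fx=s,fy=s,interpolation=cv2.INTER_CUBIC)
raw=im.copy()
H=tuple(fr(BAY,40,0))+(.083,)
def dr(pts,col):
    p=((proj(c,pts)-[q[0],q[1]]+.5)*s-.5).round().astype(int); cv2.polylines(im,[p.reshape(-1,1,2)],False,col,1)
dr(np.array([P(H,9,8,-159),P(H,9,8,159)]),(0,255,0))
dr(np.array([P(H,-90,14,-165),P(H,-90,14,165)]),(0,255,0))
cv2.imwrite('pics/z11.png',np.vstack([raw,im]))
```

```text
(no output)
```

View pics/z11.png

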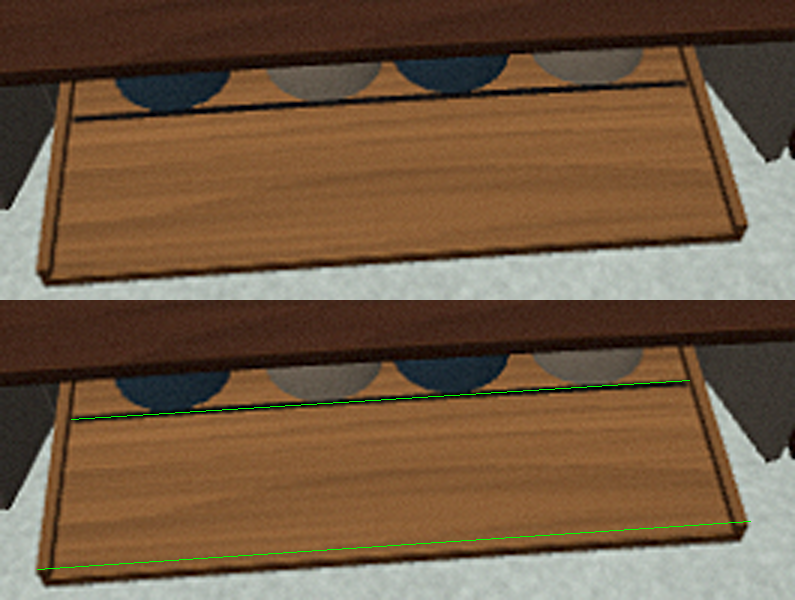

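Run:
```python
from h import *
c=load('pics/wrist11.pkl'); im0=cv2.imread('pics/wrist11.png')
def crp(q,s):
    im=cv2.resize(im0[q[1]:q[1]+q[3],q[0]:q[0]+q[2]],None,fx=s,fy=s,interpolation=cv2.INTER_CUBIC); return cv2.convertScaleAbs(im,alpha=1.6)
cv2.imwrite('pics/z12.png',np.vstack([crp((200,130,100,30),8),crp((300,130,100,30),8)]))
H=tuple(fr(BAY,40,0))+(.083,)
for y in(-108,108): print(proj(c,np.array([P(H,9,8,y),P(H,19,8,y)])))
```

```text
[[377.14611784 143.06314601]
 [376.03850662 138.50951066]]
[[236.78625006 151.78897364]
 [237.01858884 147.07972109]]
```

View pics/z12.png

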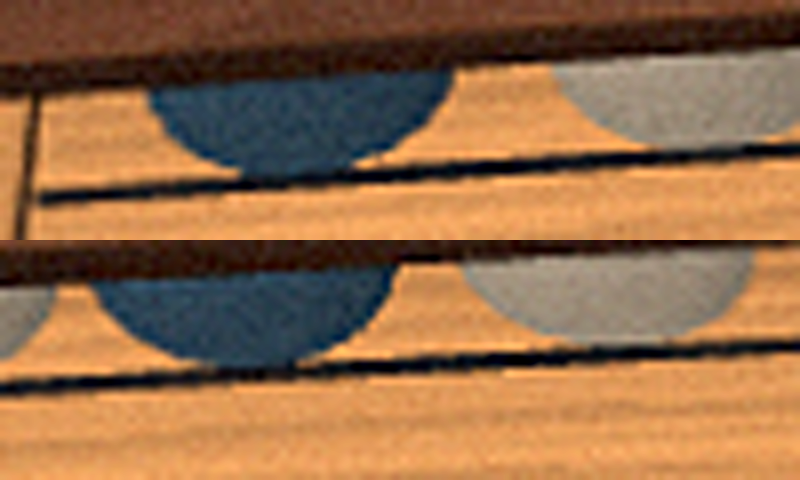

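Run:
```python
from h import *
print(get_t(),get_force()); finish_job()
```

```text
35.3917 [-0.32883863 -0.02434846 -0.49401469]
the job is handed in; nothing more can be done
```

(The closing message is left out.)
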